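Roll the cell onto the inspection line and trigger the camera

ROBOT

A 6-joint arm with a two-finger parallel gripper is mounted at the origin on the work surface. World frame = base frame: x ahead of the robot, y to its left, z up, the work surface at z = 0. Lengths are in mm, angles in rad, forces in N, time in s.
With the tool pointing down it reaches from about 350 to 975 mm from the base axis. Payload 7.1 kg.
Tool frame: the origin (TCP) lies on the front face of the gripper's body, between the roots of the fingers; the fingertips stand 80 mm ahead of it and the grasp point (between the pads) lies 61 mm ahead of it (env.tips_ahead is the distance from the TCP to the fingertips, in mm); z points along the fingers, y is the line along which they close (so a half turn about z gives the same grasp; the last joint's range is limited). The gripper opens to 88 mm and grips with 3 to 60 N. Pads are 20 mm wide; open, the fingers measure 115 mm over their backs; the gripper's body (75 mm by 178 mm) begins 61 mm behind the grasp point.
Start: joints at [-1.336, 0.423, 1.63, -0, 1.089, -0.019], TCP at [156.947, -604.957, 302.675] pointing down, gripper open.
Joint ranges: [-3, 3], [-0.9, 2.11], [0.09, 2.58], [-1.31, 4.45], [0.11, 2.69], [-2.54, 2.54]. Speed limits (rad/s): [2.39, 2.39, 3.01, 3.14, 3.14, 3.14].

INTERFACE

Orientations are given as a unit quaternion [x, y, z, w].
In Python, from station import env, set_gripper, viewer, workorder gives the robot as it stands. Calls block until the motion is done:
- env.reach(position, orientation): joint-space move of the TCP to a pose.
- env.move_l(position, rot=None, rate=150, f_stop=None): straight line of the TCP; rot=None keeps the orientation; rate is the mean speed in mm/s. With f_stop (N) it stops when the force on the tool has changed by that much, and returns True; else False.
- env.move_joints(angles): joint-space move.
- set_gripper(opening): finger opening in mm; the grip force is fixed at half the most; returns when the fingers have stopped.
- env.hold(seconds).
- env.ik(position, orientation): joint angles nearest the present ones, or None.
- env.read_state(): the state.
- viewer.camera(name): name is "scene" or "top" or "wrist"; returns the picture (384x512x3 uint8, blue, green, red); there is no depth.
- viewer.camera_params(name): a dict with "fx", "fy", "cx", "cy" (pixels), "pose" (4x4, takes a point from camera to world coordinates); the wrist camera has in their place "tool_from_camera" (4x4, takes a point from camera to tool coordinates, whose origin is the TCP and whose axes are the flange's). Camera axes: x right, y up, looking along -z (the intrinsics and any distortion apply to the point x, -y, -z); pixel columns grow to the right and rows downward; lengths in mm; the calibration is good to about 2 mm. A picture is of the moment at which its call begins: read the wrist's pose just before it. camera_params takes no time and is no camera call.
A pose or a line that the arm cannot do raises env.IKError and nothing moves.
- workorder.sign_off(): hands the job in; it is judged then, once.
The state is a dict: "time_s": time; "qpos": joint angles; "dq": joint speeds; "tau": joint torques, N m; "tool_pos": TCP position; "orientation": TCP orientation; "force": force on the tool from outside, world axes, zero at the start; "wrist_torque": the same for the moment, N m; "width": finger opening in mm; "grip_force": force on a finger pad.
Only numpy, scipy, OpenCV 4.12 (cv2) and the standard library are available. Lean on these libraries where they do the work, as an engineer would, in place of code of your own. Each camera call takes 0.05 s, during which the arm holds its last target. There are 200 camera calls.

TASK

On the grey inspection mat, roll the thicker of the two lying battery cells sideways, with a fingertip on its top, until it rests centred along the white line in front of the small camera; then press the push button on the trigger box all the way down and let it come back up. The cell is only rolled: do not pick it up or drag it, and press the button only once the cell lies on the line. Leave the thin cell and everything else where they are.

Things in the scene. Friction and masses are not known exactly. Their poses are not given: they have to be found in the camera images.
- cell: the thicker battery cell: white-sleeved cylinder, 32 mm diameter, 70 mm long, 0.1 to 0.18 kg, lying about parallel to the line, 65 to 105 mm to one side of it. Origin at the middle of its axis, 19 mm above the table (its top: 35 mm); x runs along it. A fingertip pressed lightly (1 to 5 N) on its top rolls it by half the tip's sideways travel; it needs several strokes and does not run on when the tip lifts
- thin_cell: the thinner battery cell, 18 mm in diameter and 65 mm long, lying parallel to the line on its other side, to be left alone; origin at the middle of its axis, 12 mm above the table
- line (a point): middle of the white line printed on the mat, 3 mm above the table; the line is 150 mm long, 5 mm wide. x along the line towards the camera, y across it, z up. The mat is fixed, 260 mm along x, 300 mm along y. The camera, 70 mm tall and 60 mm wide, stands on the line's axis 120 to 200 mm ahead (+x) of this point
- button (a joint): travel of the push button on the trigger box: 0 up, 0.006 m fully down, springs back; about 1.5 N starts it and 5 N holds it fully down. To count, it must be pressed beyond 4.5 mm
- button_top (a point): centre of the top face of the push button (28 mm in diameter), 54 mm above the table when up; it is pressed straight down. It stands on the fixed grey trigger box (80 x 70 mm, 36 mm tall), to the left or right of the mat
- capacitor: bystander: upright metal can, 22 mm in diameter, 38 mm tall, standing on a near corner of the mat; origin at the centre of its foot
- spudger: bystander: flat black plastic pry stick, 10 x 125 x 4 mm, lying on the mat's near strip across the line's direction; origin at the centre of its underside
- spool: bystander: blue solder spool standing on its flange, 54 mm in diameter, 34 mm tall, on the side of the mat opposite to the trigger box; origin at the centre of its underside
- phone: bystander: smartphone lying left of the robot, 72 x 147 x 8 mm; origin at the centre of its underside
- remote: bystander: black remote control lying right of the robot, 48 x 170 x 18 mm; origin at the centre of its underside
Things that resemble listed ones, but are neither listed nor needed, are in the scene too. Leave any yellow look-alike of the cell alone.

How it is judged (in metres and radians):
On the way, in this order (a step that is already met when the one before it is completed fails the run):
1. the thick cell rolls: it has turned over by nearly half a turn (angle between cell's own z axis and vertical above 2.7 rad and height (world z) of cell below 0.024 m).
2. the thick cell rests along the line, its axis within 7 mm of the line's centre (y of cell in the frame of line between -0.007 and 0.007 m and x of cell in the frame of line between -0.04 and 0.04 m and angle between the x axis of cell and the x axis of line, either way round below 0.15 rad and height (world z) of cell below 0.024 m and linear speed of cell below 0.01 m/s and angular speed of cell below 0.5 rad/s), for 0.2 s.
3. the button is pressed down (beyond 4.5 mm) with the cell on the line (value of joint button above 0.0045 m and y of cell in the frame of line between -0.007 and 0.007 m and x of cell in the frame of line between -0.04 and 0.04 m and angle between the x axis of cell and the x axis of line, either way round below 0.15 rad and height (world z) of cell below 0.024 m), for 0.02 s.
At the end, for the whole second after the job is handed in: The thick cell rests on the mat along the line: its axis within 7 mm of the line's centre and within 0.15 rad of its direction, its middle within 40 mm of the line's middle; the button is up again (under 1.5 mm), having been pressed beyond 4.5 mm with the cell in place (all of step 2 and value of joint button below 0.0015 m); the robot touches nothing.
It fails at once if the thick cell is lifted (more than 8 mm) (height (world z) of cell above 0.027 m).
It fails at once if the button is pressed while the cell is not on the line (value of joint button above 0.003 m and not (y of cell in the frame of line between -0.007 and 0.007 m and x of cell in the frame of line between -0.04 and 0.04 m and angle between the x axis of cell and the x axis of line, either way round below 0.15 rad and height (world z) of cell below 0.024 m)).
It fails at once if the thin cell is moved by more than 15 mm (distance of thin_cell from where it was at the start of the episode above 0.015 m).
It fails at once if a bystander is moved by more than 20 mm or tipped (distance of any of capacitor, spudger, spool, phone, remote from where it was at the start of the episode above 0.02 m or angle between capacitor's own z axis and vertical above 0.5 rad).
It also fails if it takes over 61 s, if anything falls off the work surface, if the arm or the gripper's body presses on something with over 40 N, if the wrist force passes 120 N, or if a joint passes its speed limit or range.

## Working session

There is one attempt and no reset: what is moved stays moved. The work goes in short steps, each a Python script; the robot and the scene stay as the last script left them, time stands still between calls to the robot, and variables do not carry over. Pictures are saved under pics/ and viewed, at most 10 in all, crops included, and the job is handed in when it is done.

```bash
mkdir -p pics; ls
python3 - <<'E'
from station import env, viewer
import cv2, numpy as np
np.set_printoptions(precision=3,suppress=True)
for n in("top","scene"):
    cv2.imwrite(f"pics/{n}0.png",cv2.resize(viewer.camera(n),(800,600),interpolation=cv2.INTER_CUBIC)); print(viewer.camera_params(n))
print(viewer.camera_params("wrist")); s=env.read_state(); print(s)
E
```

```text
pics
{'fx': 358.5774022811216, 'fy': 358.5774022811216, 'cx': 254.15439078943334, 'cy': 188.22476781505637, 'pose': array([[ -0.028,   0.985,  -0.17 , 292.873],
       [ -0.999,  -0.032,  -0.02 , -15.16 ],
       [ -0.025,   0.169,   0.985, 975.891],
       [  0.   ,   0.   ,   0.   ,   1.   ]])}
{'fx': 427.30264813751694, 'fy': 427.30264813751694, 'cx': 254.06828170444408, 'cy': 191.66716086927698, 'pose': array([[ -0.896,  -0.302,   0.326, 818.7  ],
       [  0.444,  -0.644,   0.623, 681.671],
       [  0.022,   0.703,   0.711, 852.479],
       [  0.   ,   0.   ,   0.   ,   1.   ]])}
{'fx': 315.386990325451, 'fy': 315.386990325451, 'cx': 252.60986066554423, 'cy': 189.20029050474847, 'tool_from_camera': array([[ -0.001,   0.962,   0.275,  75.945],
       [  1.   ,   0.001,   0.001,  -0.294],
       [  0.   ,   0.275,  -0.962, -81.659],
       [  0.   ,   0.   ,   0.   ,   1.   ]])}
{'time_s': 0.1, 'qpos': array([-1.336,  0.424,  1.631,  0.   ,  1.089, -0.019]), 'dq': array([-0.   , -0.002, -0.001, -0.001,  0.001,  0.001]), 'tau': array([ -0.   , -54.561, -27.432,   0.065,   0.019,  -0.   ]), 'tool_pos': array([ 156.862, -604.596,  301.976]), 'orientation': array([ 0.992,  0.127, -0.   , -0.001]), 'force': array([-0.045, -0.604,  0.501]), 'wrist_torque': array([ 0.004, -0.026, -0.003]), 'grip_force': 0.0, 'width': 87.80718145933984}
```

View pics/top0.png

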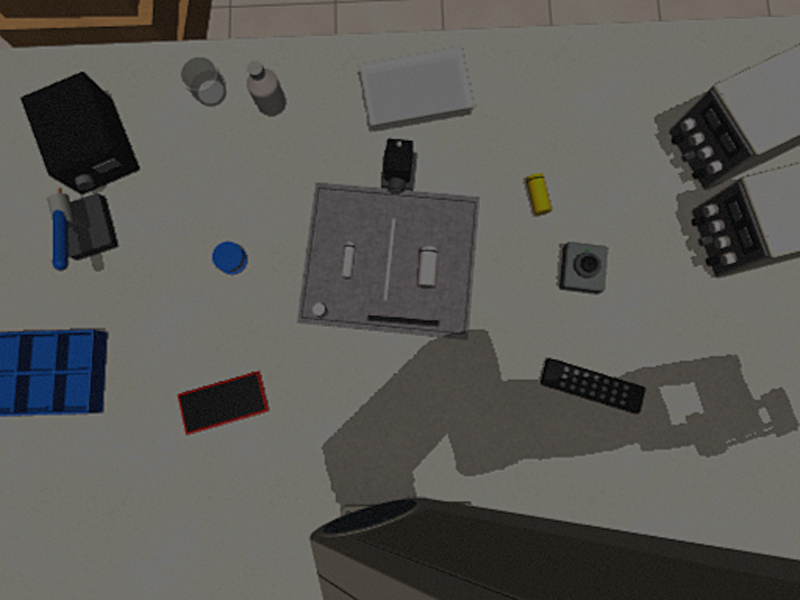

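View pics/scene0.png

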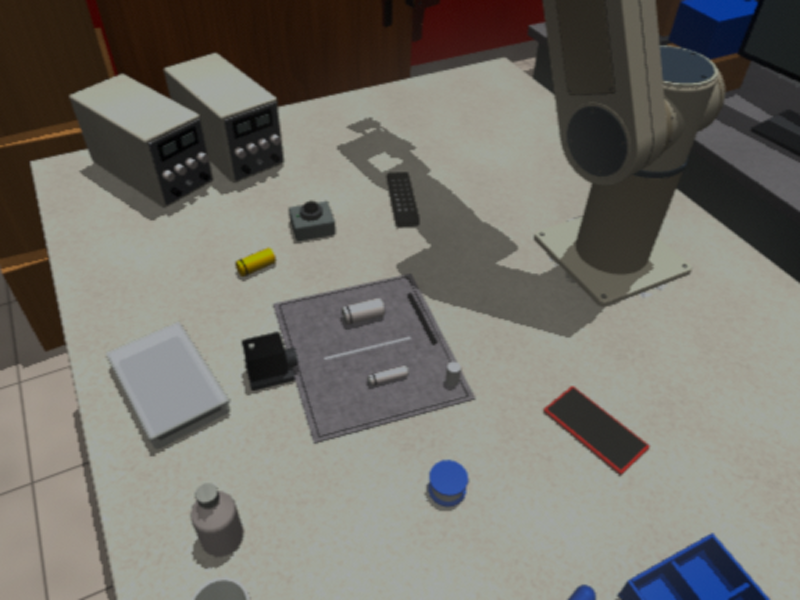

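Top view: line runs from (393,219) to (387,300), the thick cell is at (428,267) to its right, the thin cell at (348,260) to its left, the button at (587,263), and the yellow look-alike at (538,195). The scene view agrees with this layout. Next I compute positions and go above for a close look.

```bash
cat > h.py <<'E'
from station import env, set_gripper, viewer, workorder
import cv2, numpy as np
from scipy.spatial.transform import Rotation as R
np.set_printoptions(precision=2,suppress=True)
def down(th):  # tool z down, tool y axis at angle th from world y
    return (R.from_euler('z',th)*R.from_euler('x',np.pi)).as_quat()
def px(P,T,u,v,z):
    d=T[:3,:3]@np.array([(u-P['cx'])/P['fx'],-(v-P['cy'])/P['fy'],-1]); o=T[:3,3]
    return o+d*(z-o[2])/d[2]
def wpose(s):
    T=np.eye(4);T[:3,:3]=R.from_quat(s['orientation']).as_matrix();T[:3,3]=s['tool_pos']
    return T@viewer.camera_params('wrist')['tool_from_camera']
def wshot(name):
    s=env.read_state();T=wpose(s);im=viewer.camera('wrist')
    np.save(f'pics/{name}.npy',T);cv2.imwrite(f'pics/{name}.png',cv2.resize(im,(800,600),interpolation=cv2.INTER_CUBIC))
    cv2.imwrite(f'pics/{name}_raw.png',im);return im,T
E
python3 - <<'E'
from h import *
P=viewer.camera_params('top');T=P['pose'];k=512/800
for n,u,v,z in [('lineF',393,219,3),('lineN',387,300,3),('cellF',428.5,249,30),('cellN',427,286,30),('thinF',350,243,20),('thinN',347,276,20),('button',588,263,54),('matFL',318,184,3),('matFR',478,198,3),('cam',399,145,70)]:
    print(n,px(P,T,u*k,v*k,z))
print(env.ik([450,-60,190],down(0)), env.ik([450,-380,190],down(0)))
E
```

```text
lineF [598.16   7.89   3.  ]
lineN [450.54  22.43   3.  ]
cellF [533.44 -52.88  30.  ]
cellN [468.27 -47.86  30.  ]
thinF [551.62  84.47  20.  ]
thinN [492.44  90.54  20.  ]
button [ 494.09 -317.17   54.  ]
matFL [669.61 143.38   3.  ]
matFR [ 632.07 -146.92    3.  ]
cam [708.85  -7.57  70.  ]
[-0.16  0.36  2.08 -0.    0.7   1.41] [-0.72  0.52  1.78 -0.    0.84  0.85]
```

Run:
```python
from h import *
set_gripper(0)
env.reach([450,-20,220],down(-0.09)); env.hold(.3)
wshot('w1'); s=env.read_state(); print(s['time_s'],s['tool_pos'],s['width'],s['force'],R.from_quat(s['orientation']).as_matrix())
```

```text
4.1417 [450.03 -20.23 219.99] 0.783479913435708 [-0.12  0.37  0.41] [[ 1.   -0.09 -0.  ]
 [-0.09 -1.   -0.  ]
 [-0.    0.   -1.  ]]
```

View pics/w1.png

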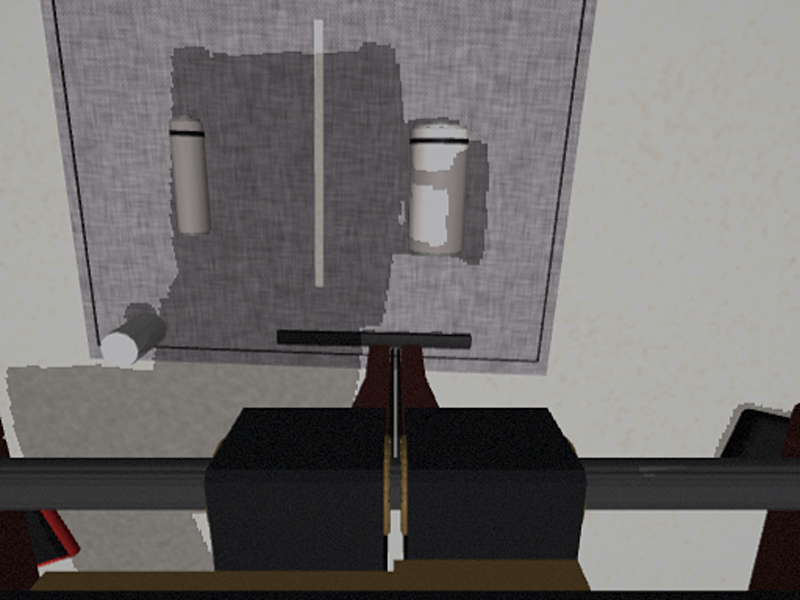

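Wrist view: white line runs from (318,20) to (319,287). The thick cell's axis goes from (440,126) to (436,252), with sides at 410 and 467 px. The closed fingertips are at (397,348), about 16 mm across. The thin cell and capacitor are well left.

Run:
```python
from h import *
P=viewer.camera_params('wrist');T=np.load('pics/w1.npy');k=.64
d={}
for n,u,v,z in [('lineF',318,20,3),('lineN',319,287,3),('cF',440,126,19),('cN',436,252,19),('cl',410,190,19),('cr',466,190,19)]:
    d[n]=px(P,T,u*k,v*k,z); print(n,d[n])
a=d['lineF']-d['lineN'];m=(d['lineF']+d['lineN'])/2;c=(d['cF']+d['cN'])/2;ca=d['cF']-d['cN']
th=np.arctan2(a[1],a[0]);tc=np.arctan2(ca[1],ca[0]);Rz=R.from_euler('z',-th).as_matrix()
print('len',np.linalg.norm(a),np.linalg.norm(ca),np.linalg.norm(d['cl']-d['cr']),'th',th,tc,'mid',m,'cell',c,'in line',Rz@(c-m))
for t in (np.pi/2,-np.pi/2): print(env.ik([500,-60,150],down(tc+t)))
```

```text
lineF [599.6    8.63   3.  ]
lineN [450.58  28.07   3.  ]
cF [538.38 -52.35  19.  ]
cN [469.31 -45.46  19.  ]
cl [505.92 -33.31  19.  ]
cr [503.05 -64.66  19.  ]
len 150.28072811409334 69.41544639921953 31.47596004997087 th -0.129736054983369 -0.09946438721793124 mid [525.09  18.35   3.  ] cell [503.85 -48.9   19.  ] in line [-12.36 -69.43  16.  ]
[-0.14  0.49  1.99 -0.    0.66 -0.04]
None
```

```bash
cat >> h.py <<'E'
tc=-0.099; N=np.array([-np.sin(tc),np.cos(tc),0]); Q=down(tc+np.pi/2)
def stroke(c,a,b,fs=1.5,rate=60):
    """c: cell centre xy; tip goes from offset a to b along N, in contact"""
    p=np.array([c[0],c[1],0.])
    up=lambda o,z: p+N*o+[0,0,z+env.tips_ahead]
    env.move_l(up(a,42),rate=150)
    f0=env.read_state()['force']
    hit=env.move_l(up(a,33),rate=20,f_stop=fs)
    s=env.read_state();z=s['tool_pos'][2]-env.tips_ahead;f1=s['force']-f0
    env.move_l(up(b,z),rate=rate,f_stop=15)
    s=env.read_state();f2=s['force']-f0
    env.move_l(s['tool_pos']+[0,0,10],rate=100)
    print(hit,'z',z,'zend',s['tool_pos'][2]-env.tips_ahead,'f',f1,f2,'t',s['time_s'])
E
python3 - <<'E'
from h import *
set_gripper(25)
env.reach([503.85-.7,-48.9-7,60+80],Q)
stroke([503.85,-48.9],-7,21)
wshot('w2'); s=env.read_state(); print(s['tool_pos'],s['width'],s['time_s'],env.tips_ahead)
E
```

```text
True z 35.016139022268845 zend 35.15714546876332 f [-0.7  -0.54  6.56] [ 1.9  -1.16  4.22] t 7.4583
[506.06 -28.03 125.08] 25.276371911515582 7.7583 80.0
```

View pics/w2.png

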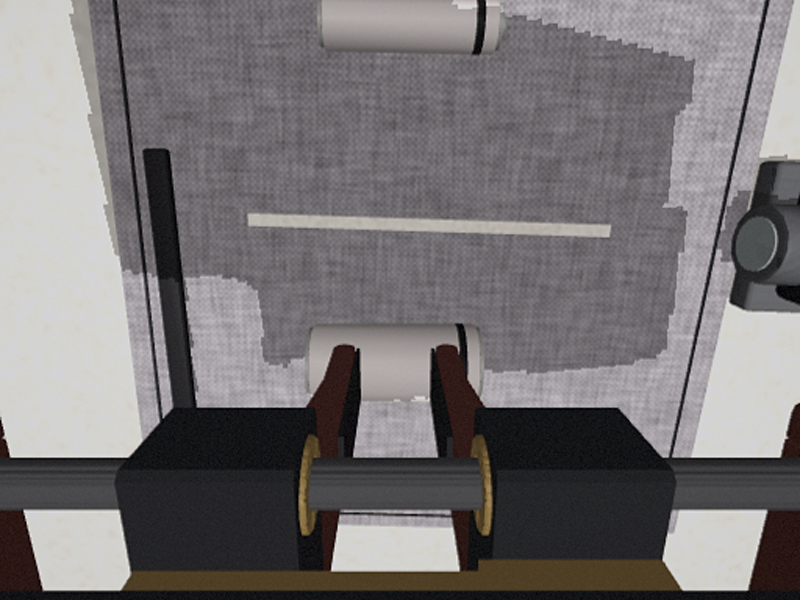

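The cell rolled and is still parallel to the line. It now spans columns 308-482 and rows 323-401; the line runs from (248,220) to (610,231). Measuring the gain per stroke.

```bash
cat >> h.py <<'E'
def meas(name,lines,cells):
    P=viewer.camera_params('wrist');T=np.load(f'pics/{name}.npy')
    A=[px(P,T,u*.64,v*.64,3) for u,v in lines] if lines else [np.array([599.6,8.63,3]),np.array([450.58,28.07,3])]
    F,B,L,Rr=[px(P,T,u*.64,v*.64,19) for u,v in cells] # front-edge, back-edge mid; left,right ends
    a=A[0]-A[1]; m=(A[0]+A[1])/2; th=np.arctan2(a[1],a[0]); Rz=R.from_euler('z',-th).as_matrix()
    e=Rr-L; c=np.array([*(((L+Rr)/2)[:2]),19]); c2=(F+B)/2
    print('line',m,th,np.linalg.norm(a),'cell',c,c2,np.arctan2(e[1],e[0]),'w',np.linalg.norm(F-B),'in line',Rz@(c-m),Rz@(c2-m))
E
python3 - <<'E'
from h import *
meas('w2',[(610,231),(248,220)],[(395,324),(395,401),(308,362),(482,360)])
E
```

```text
line [525.89  17.96   3.  ] -0.13039084110674865 149.89580597242946 cell [506.29 -33.96  19.  ] [506.2  -35.02  19.  ] -0.08766286234835255 w 34.385138828327534 in line [-12.68 -54.03  16.  ] [-12.63 -55.09  16.  ]
```

Run:
```python
from h import *
c=np.array([506.2,-34.5,0])
for i in range(3):
    stroke(c,-7,21,fs=1); c=c+14*N
s=env.read_state(); env.move_l(s['tool_pos']-45*N+[0,0,30]); env.hold(.2)
wshot('w3'); print(c, env.read_state()['time_s'])
```

```text
True z 35.03638959370561 zend 35.105497416436634 f [-1.25 -0.11  6.72] [-0.71  0.23  5.47] t 9.0167
True z 35.03067761286401 zend 35.10427372416821 f [-0.56  0.42  5.97] [-0.18  0.15  3.72] t 10.525
True z 35.059585935820195 zend 35.128375993421656 f [-2.41 -0.56  7.28] [-0.86 -0.38  5.49] t 12.0333
[510.35   7.29   0.  ] 13.05
```

View pics/w3.png

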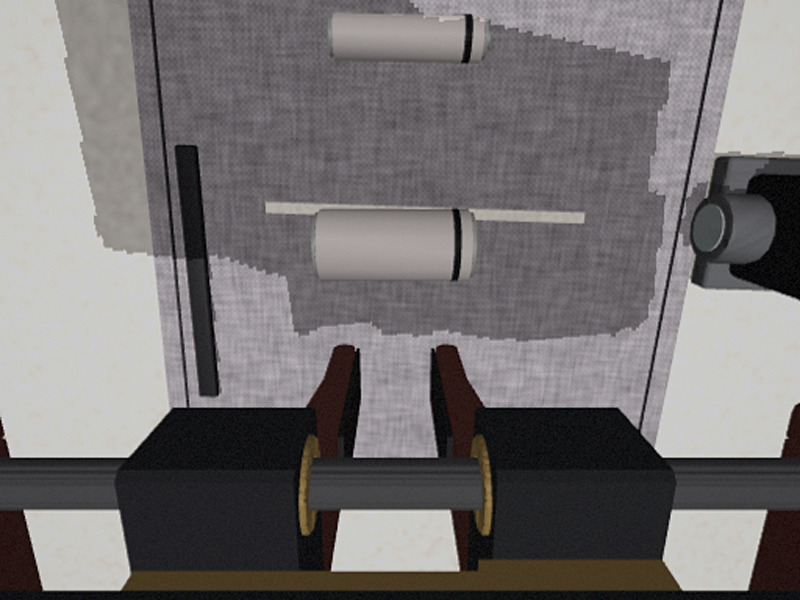

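The line runs from (265,207) to (585,218). The cell spans columns 314-475, with its front edge at (390,208) and back edge at (390,279), just short of the line.

Run:
```python
from h import *
meas('w3',[(585,218),(265,207)],[(395,208),(395,280),(314,244),(475,243)])
```

```text
line [526.04  18.09   3.  ] -0.13291781841529068 150.5055104191759 cell [510.45   7.66  19.  ] [510.65   7.08  19.  ] -0.09240948474346294 w 32.397026084433094 in line [-14.06 -12.4   16.  ] [-13.8  -12.95  16.  ]
```

Run:
```python
from h import *
stroke([510.5,7.35],-6.4,19,fs=1)
s=env.read_state(); env.move_l(s['tool_pos']-45*N+[0,0,35]); env.hold(.2)
wshot('w4'); print(env.read_state()['time_s'])
```

```text
True z 35.13342910119603 zend 35.210242278085815 f [-0.8   2.95  4.93] [2.24 1.46 2.84] t 14.4833
15.5167
```

View pics/w4.png

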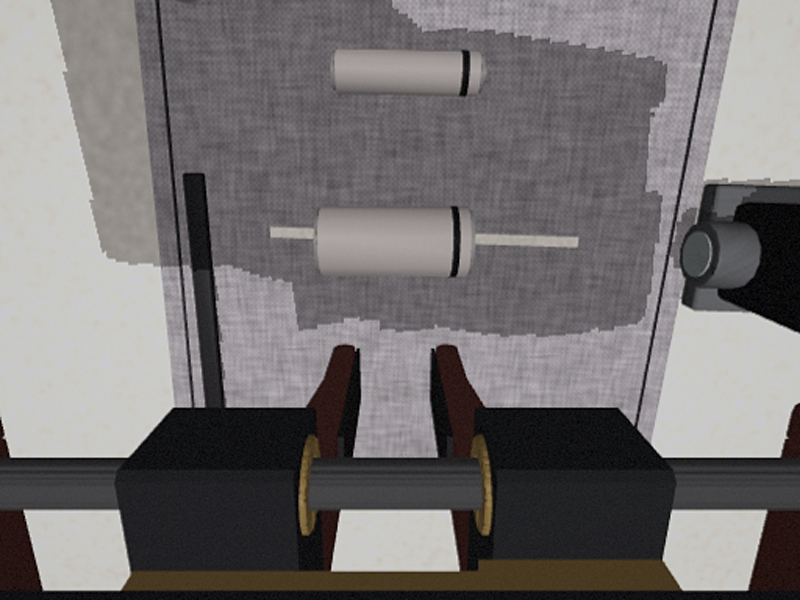

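The line runs from (270,232) to (578,242), and the cell spans columns 315-474 and rows 207-277, so it lies on the line. I check the numbers and then move over to the button.

Run:
```python
from h import *
meas('w4',[(578,242),(270,232)],[(395,207),(395,277),(315,243),(474,242)])
s=env.read_state(); env.move_l(s['tool_pos']+[0,0,60])
set_gripper(0)
env.reach([430,-317,200],down(-0.1)); env.hold(.3); wshot('w5'); print(env.read_state()['time_s'])
```

```text
line [525.98  18.08   3.  ] -0.13144980235753875 150.0050869656771 cell [511.58  19.57  19.  ] [511.82  19.46  19.  ] -0.09244364058831442 w 32.155424658871745 in line [-14.47  -0.42  16.  ] [-14.21  -0.49  16.  ]
18.1583
```

View pics/w5.png

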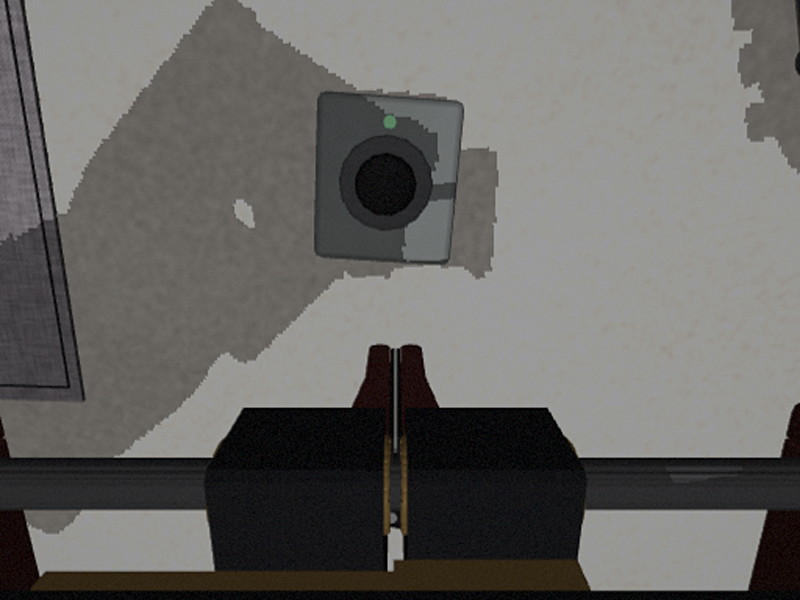

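Cell is 0.5 mm off the line and 0.04 rad from its direction, so it is in place. The black button top is centred at (386,184), about 60 px in diameter.

Run:
```python
from h import *
P=viewer.camera_params('wrist');T=np.load('pics/w5.npy')
b=px(P,T,386*.64,184*.64,54); l=px(P,T,356*.64,184*.64,54); r=px(P,T,416*.64,184*.64,54)
print(b,np.linalg.norm(l-r))
assert np.linalg.norm(b[:2]-[494,-317])<10 and abs(np.linalg.norm(l-r)-28)<4
env.move_l([b[0],b[1],150]); env.hold(.2); f0=env.read_state()['force']
hit=env.move_l([b[0],b[1],80+46.5],rate=20,f_stop=12); env.hold(.2)
s=env.read_state(); print(hit,s['tool_pos'],s['force']-f0,s['time_s'])
env.move_l([b[0],b[1],80+70],rate=50); env.move_l([b[0],b[1],280]); env.hold(.3)
im=viewer.camera('top'); cv2.imwrite('pics/top1.png',cv2.resize(im[95:225,180:400],(800,473),interpolation=cv2.INTER_CUBIC))
```

```text
[ 493.76 -318.01   54.  ] 27.084837131937135
True [ 493.8  -318.    132.31] [-2.54  1.99  8.84] 20.1167
```

View pics/top1.png

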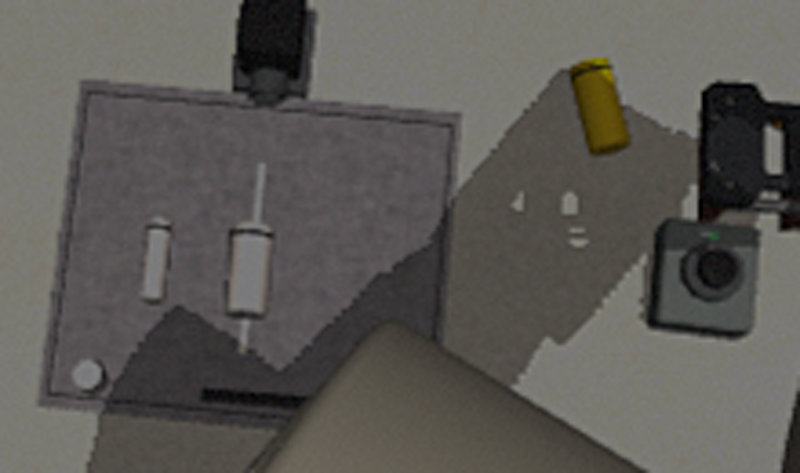

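The press stopped early: the tips were at z=52.3, only about 1.7 mm down. Cell, thin cell and bystanders are undisturbed, with the cell still on the line at (248,275) in the crop. I press again, logging force against depth.

Run:
```python
from h import *
b=np.array([493.76,-318.0,0])
env.move_l(b+[0,0,137]); env.hold(.3); s=env.read_state();f0=s['force'];t0=s['wrist_torque']
for z in (54.5,53.5,52.5,51.5,50.5,49.5,48.5,47.7):
    env.move_l(b+[0,0,80+z],rate=15); env.hold(.1); s=env.read_state(); f=s['force']-f0
    print(s['tool_pos'][2]-80,f,s['wrist_torque']-t0,s['time_s'])
    if f[2]>20: break
env.move_l(b+[0,0,150],rate=60); print(env.read_state()['time_s'])
```

```text
54.79247729263864 [ 1.74 -1.63  2.27] [-0.11 -0.32 -0.01] 23.8167
53.73940821823993 [ 1.58 -2.66  2.33] [-0.3  -0.63 -0.02] 24.1667
52.639424525060775 [ 2.6  -3.42  2.94] [-0.39 -0.63  0.  ] 24.5167
52.26576569058838 [ 0.64 -2.2   9.91] [-0.17 -0.41  0.04] 24.8667
52.07822675400533 [ 0.23  0.34 18.67] [0.05 0.02 0.07] 25.2167
51.932084397998096 [-2.94  2.08 25.65] [0.35 0.4  0.  ] 25.5667
26.0583
```

Run:
```python
from h import *
b=np.array([493.76,-318.0,0])
def F():
    a=[]
    for _ in range(6): env.hold(.03); a.append(env.read_state()['force'])
    return np.mean(a,0)
env.move_l(b+[0,0,80+66]); env.hold(.2); f0=F(); ims=[]
for z in (61,59,57.5,56,54.5,53.2,52.2):
    env.move_l(b+[0,0,80+z],rate=20); f=F()-f0; s=env.read_state()
    print(s['tool_pos'][2]-80,f,s['time_s'])
    if z in(61,54.5,52.2): ims.append(viewer.camera('wrist')[150:330,170:330])
env.move_l(b+[0,0,150],rate=60); print(env.read_state()['time_s'])
im=np.hstack(ims); cv2.imwrite('pics/press.png',cv2.resize(cv2.convertScaleAbs(im,alpha=2.2),(800,300),interpolation=cv2.INTER_CUBIC))
```

```text
61.03949528255163 [ 0.31 -0.23  0.29] 27.3083
59.008584038393565 [ 0.63 -0.82  0.16] 27.8083
57.63082790681824 [ 0.51 -0.73  2.11] 28.2583
56.11342451160252 [ 0.94 -0.77  3.22] 28.7083
54.612969937833356 [ 1.53 -0.89  3.65] 29.1583
53.30158546474706 [ 1.53 -1.52  4.52] 29.6583
52.372336980236554 [ 1.16 -0.98  6.4 ] 30.1083
30.6083
```

View pics/press.png

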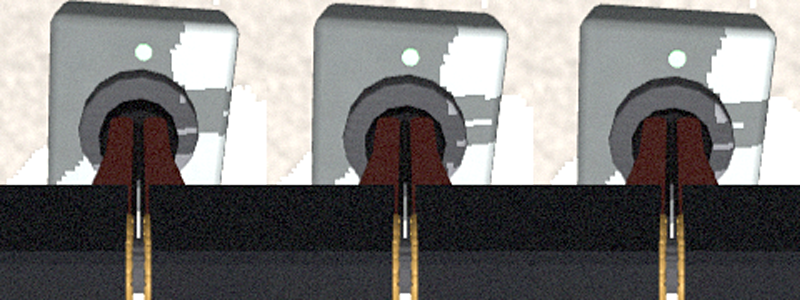

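The three crops show the tips on the black button top at z=61, 54.5 and 52.4. Force rises from about 2 N at 57.6 to about 5 N near 52.5, then climbs steeply. That is the full 6 mm spring travel: the closed tips reach about 4 mm further than when open, so the button was fully pressed. I retract and hand in.

Run:
```python
from h import *
env.move_l([493.76,-318,260]); env.hold(.5)
s=env.read_state(); print(s['time_s'],s['force']); print(workorder.sign_off())
```

```text
31.9917 [-0.88  0.78  0.55]
the job is handed in; nothing more can be done
None
```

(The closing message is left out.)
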